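# Stir the drying balls, then hold the probe in the reader slot

## Robot

A 6-joint arm with a two-finger parallel gripper is mounted at the origin on the work surface. World frame = base frame: x ahead of the robot, y to its left, z up, the work surface at z = 0. Lengths are in mm, angles in rad, forces in N, time in s.
With the tool pointing down it reaches from about 300 to 825 mm from the base axis. Payload 5.4 kg.
Tool frame: the origin (TCP) lies on the centre line of the jaws, within the pads' length; the fingertips stand 8 mm ahead of it and the grasp point (between the pads) lies 11 mm behind it; z points along the fingers, x is the direction in which the jaws open and shut, and the axes are right-handed (so a half turn about z gives the same grasp; the last joint's range is limited). The gripper opens to 92 mm and grips with 3 to 60 N. Pads are 20 mm wide; open, the fingers measure 128 mm over their backs; the gripper's body (75 mm by 189 mm) begins 69 mm behind the grasp point.
Start: joints at [-1.498, 0.158, 1.597, -0, 1.386, -0.21], TCP at [160.428, -552.15, 222.601] pointing down, gripper open.
Joint ranges: [-2.91, 2.91], [-0.94, 2.29], [0.18, 2.7], [-1.29, 4.43], [0.17, 2.64], [-3, 3]. Speed limits (rad/s): [2.57, 2.57, 3.14, 3.14, 3.14, 3.14].

## Interface

Orientations are given as a 3x3 rotation matrix whose columns are the frame's x, y, z axes.
In Python, from rig import env gives the robot as it stands.
- The arm moves only by the tool play_rows, never from a script. Its argument "steps" is a list that holds one entry, the list of rows, each a list of 5 numbers: the finger opening in mm, from 0 to 91.9, then the shift along the tool's x, y, z in mm, then the turn about the tool's z in rad. In form: [[[grip, dx, dy, dz, yaw], ...]]. A call has exactly 8 rows; each row shifts and turns the commanded pose from where the row before left it, along the tool's axes as they then stand; what a row does not reach is not made up. A row lasts 1/12 s, in which the tool goes at most 41.7 mm and 7.16 degrees, less where a joint would pass 70% of its speed; a pose out of reach is approached as far as the arm can. A call with a gripper value outside its range is refused whole. The fingers move at their own pace and stop on an object; "force" is the grip in N (left out, the last holds). Time passes only in rows, so rows that do not move let the fingers close, or fill a call up. It gives the time, the measured TCP pose, the force and the opening at its end, in the units of the state.
- env.get_state(): the state, without advancing time (a new reading comes with each control period).
- env.capture(name): name is "scene" or "top"; returns the picture (384x512x3 uint8, red, green, blue); there is no depth.
- env.calibration(name): a dict with "mtx" (3x3 intrinsics, pixels), "k1" (the pictures are not rectified: a ray, as slopes to the right and down, at radius r is drawn at 1 + k1 r^2 times it, then the intrinsics apply), "eye" and "attitude" of the camera in the world. Camera axes: x right, y up, looking along -z (the intrinsics and any distortion apply to the point x, -y, -z); pixel columns grow to the right and rows downward; lengths in mm; the calibration is good to about 2 mm. A picture is of the moment at which its call begins. calibration takes no time and is no camera call.
- env.hand_in(): hands the job in, once; it reports no verdict.
The state is a dict: "clock": time; "joint_positions": joint angles; "dq": joint speeds; "effort": joint torques, N m; "tool_pos": TCP position; "eef_rot": TCP orientation; "ft_force": force on the tool from outside, world axes, zero at the start; "ft_torque": the same for the moment, N m; "grip_width": finger opening in mm.
Only numpy, scipy, OpenCV 4.12 (cv2) and the standard library are available. Lean on these libraries where they do the work, as an engineer would, in place of code of your own. Each camera call takes 0.05 s, during which the arm holds its last target.

## Task

Take the moisture probe from its stand and stir the ceramic balls in the blue dish with its blade, close to the floor: start at the side of the dish far from the robot base and go round in a wide circle, counter-clockwise seen from above, at least once all the way back to the far side, so that yellow and white balls alike are shifted. Then pass the blade upright, without forcing it, down through the slot in the reader's guard plate until the plate is at the red band, and finish still gripping the probe there, hanging from the gripper and still. Keep all the balls in the dish and leave the other things where they stand.

Things in the scene. Friction and masses are not known exactly. Their poses are not given: they have to be found in the camera images.
- probe_grip (a point): Centre of the moisture probe's red handle, 26 mm (x) by 18 mm (y) by 60 mm tall; grip it from above across the 18 mm. Below: black collar 38 x 26 mm, from 30 to 36 mm under this point, then the flat white blade, 18 mm (x) by 6 mm (y), to the tip 111 mm under this point. z up; same after a half turn about z. About 80 g. At the start it hangs loose in the stand by its collar.
- probe_tip (a point): Tip of the probe's white blade, 111 mm straight below the handle's centre. The blade narrows from 18 to 14 mm over its last 6 mm and ends rounded. A red band runs round the blade from 35 to 50 mm above the tip. Axes as the probe's.
- stand: Fixed probe stand, 90 x 80 mm, 95 mm tall; origin at the centre of its underside. Its dark top plate (70 x 70 mm) has an opening 26 mm (x) by 14 mm (y) in which the blade hangs, tip about 20 mm above the table. Lift the probe straight up by more than 80 mm to free it.
- dish: Fixed round blue dish on the table, 120 mm across, origin at the centre of its underside. Inside radius 56 mm at the rim, 54 mm at the floor; inner floor 10 mm and rim 45 mm above the origin. x as world x (away from the robot), y to its left. Six loose balls lie on its floor in a ring of 24 mm radius, the middle free; stirring at about 22 mm radius moves them without pinching them on the wall.
- slot (a point): Centre of the yellow-edged slot in the aluminium guard plate on top of the fixed white moisture reader (150 mm in x, 130 mm in y, 88 mm tall), at the plate's top face, 88 mm above the table. Slot 20 mm along x by 8 mm along y, 2 mm more than the blade each way, upper edges chamfered 3 mm; plate 8 mm thick, hollow below down to 7 mm above the table. z up. The blade fits either way round.
- ball0_center (a point): Centre of a loose yellow slippery glazed ceramic ball, 18 mm across, 11 g, one of six in the dish.
- ball1_center (a point): Centre of a loose white slippery glazed ceramic ball, 18 mm across, 11 g, one of six in the dish.
- ball2_center (a point): Centre of a loose yellow slippery glazed ceramic ball, 18 mm across, 11 g, one of six in the dish.
- ball3_center (a point): Centre of a loose white slippery glazed ceramic ball, 18 mm across, 11 g, one of six in the dish.
- ball4_center (a point): Centre of a loose yellow slippery glazed ceramic ball, 18 mm across, 11 g, one of six in the dish.
- ball5_center (a point): Centre of a loose white slippery glazed ceramic ball, 18 mm across, 11 g, one of six in the dish.
- beaker: Bystander, loose: open glass beaker, 66 mm across, 85 mm tall; origin at the centre of its underside. To be left alone.
- bottle: Bystander, loose: white bottle with red cap, 60 mm across, 130 mm tall; origin at the centre of its underside. To be left alone.
- funnel: Bystander, loose: red funnel standing mouth down, 76 mm across, 85 mm tall; origin at the centre of its underside. To be left alone.
- brush: Bystander, loose: yellow-handled brush lying down, 160 mm long; its origin is at its middle underside. To be left alone.
- jar: Bystander, loose: amber jar with black lid, 56 mm across, 55 mm tall; origin at the centre of its underside. To be left alone.
Things that resemble listed ones, but are neither listed nor needed, are in the scene too. What is shaped like the part that bears slot but brown or purple is not meant.

How it is judged (in metres and radians):
On the way, in this order (a step that is already met when the one before it is completed fails the run):
1. blade tip low in the dish, at its far (+x) side (z of probe_tip in the frame of dish below 0.026 m and horizontal distance between probe_tip and dish below 0.056 m and x of probe_tip in the frame of dish above 0.01 m and y of probe_tip in the frame of dish between -0.01 and 0.008 m), for 0.04 s.
2. tip swept to the left (+y) side (z of probe_tip in the frame of dish below 0.026 m and horizontal distance between probe_tip and dish below 0.056 m and y of probe_tip in the frame of dish above 0.01 m and x of probe_tip in the frame of dish below 0.008 m), for 0.04 s.
3. tip swept to the near (-x) side (z of probe_tip in the frame of dish below 0.026 m and horizontal distance between probe_tip and dish below 0.056 m and x of probe_tip in the frame of dish below -0.01 m and y of probe_tip in the frame of dish below 0.008 m), for 0.04 s.
4. tip swept to the right (-y) side (z of probe_tip in the frame of dish below 0.026 m and horizontal distance between probe_tip and dish below 0.056 m and y of probe_tip in the frame of dish below -0.01 m and x of probe_tip in the frame of dish above -0.008 m), for 0.04 s.
5. tip back at the far side, a yellow and a white ball shifted by 8 mm (z of probe_tip in the frame of dish below 0.026 m and horizontal distance between probe_tip and dish below 0.056 m and x of probe_tip in the frame of dish above 0.01 m and y of probe_tip in the frame of dish above -0.008 m and distance of any of ball0_center, ball2_center, ball4_center from where it was at the start of the episode above 0.008 m and distance of any of ball1_center, ball3_center, ball5_center from where it was at the start of the episode above 0.008 m), for 0.04 s.
At the end, for the whole second after the job is handed in: The blade stands in the slot, its tip 30 to 55 mm below the guard plate's top and within 7 mm of the slot's axis, tilted less than 0.12 rad, gripped by the fingers, pushing on the reader with less than 20 N, slower than 20 mm/s; all six balls are in the dish (x of probe_tip in the frame of slot between -0.007 and 0.007 m and y of probe_tip in the frame of slot between -0.007 and 0.007 m and z of probe_tip in the frame of slot between -0.055 and -0.03 m and angle between the x axis of probe_tip and the x axis of slot, either way round below 0.2 rad and angle between probe_tip's own z axis and vertical below 0.12 rad and contact force between the fingers and probe above 1 N and contact force between probe and reader below 20 N and linear speed of probe below 0.02 m/s and horizontal distance between each of ball0_center, ball1_center, ball2_center, ball3_center, ball4_center, ball5_center and dish below 0.059 m and z of each of ball0_center, ball1_center, ball2_center, ball3_center, ball4_center, ball5_center in the frame of dish below 0.045 m); the arm keeps its last pose, push and grip.
It fails at once if a bystander was moved by more than 30 mm (distance of any of beaker, bottle, funnel, brush, jar from where it was at the start of the episode above 0.03 m).
It also fails if it takes over 72 s, if anything falls off the work surface, if the arm or the gripper's body presses on something with over 40 N, if the wrist force passes 120 N, or if a joint passes its speed limit or range.

## Working session

There is one attempt and no reset: what is moved stays moved. The work goes in short steps, Python scripts to look and compute and a tool call to move; the robot and the scene stay as the last step left them, time stands still between calls to the robot, and variables do not carry over. Pictures are saved under pics/ and viewed, and the job is handed in when it is done.

Besides the shell and the picture viewer there is one more tool, called after "Request:" as a command line: name --argument value ..., lists and objects as JSON in quotes. play_rows: Moves the arm, as the interface text tells. Its arguments: {"type":"object","properties":{"steps":{"type":"array","items":{"type":"array","items":{"type":"array","items":{"type":"number"}}}},"force":{"type":"number"}},"required":["steps"]}

```bash
mkdir -p pics; ls; python3 - <<'E'
from rig import env
import cv2
for n in("scene","top"):
    cv2.imwrite(f"pics/{n}0.png",cv2.resize(env.capture(n)[:,:,::-1],(800,600),interpolation=cv2.INTER_CUBIC))
    print(n,env.calibration(n))
s=env.get_state();print(s)
E
```

```text
pics
scene {'mtx': array([[379.0486232 ,   0.        , 257.55611544],
       [  0.        , 379.0486232 , 189.09607134],
       [  0.        ,   0.        ,   1.        ]]), 'k1': 0.03994662275947189, 'eye': array([1011.02086326, -524.57829743,  812.96564012]), 'attitude': array([[ 0.80448977, -0.38904591,  0.44882012],
       [ 0.59394357,  0.52027599, -0.61363175],
       [ 0.00522059,  0.76023429,  0.64962803]])}
top {'mtx': array([[433.52426572,   0.        , 253.35111267],
       [  0.        , 433.52426572, 193.07664478],
       [  0.        ,   0.        ,   1.        ]]), 'k1': -0.1556848013584362, 'eye': array([ 473.17810347,  149.68554894, 1392.41863456]), 'attitude': array([[ 0.01035391,  0.99803577, -0.06178509],
       [-0.99980986,  0.01135374,  0.01585341],
       [ 0.01652376,  0.0616092 ,  0.99796356]])}
{'clock': 0.1, 'joint_positions': array([-1.49810899e+00,  1.59006463e-01,  1.59809408e+00, -2.95346679e-05,
        1.38621235e+00, -2.10110636e-01]), 'dq': array([-0.00085161, -0.00192555, -0.0037684 , -0.0018227 ,  0.00043058,
       -0.00039922]), 'effort': array([ 1.34684783e-04, -3.86503315e+01, -3.22960210e+01,  7.03559769e-02,
        3.38532776e-02, -4.96350106e-05]), 'tool_pos': array([ 160.37364246, -551.60336188,  221.71201719]), 'eef_rot': array([[ 2.79048674e-01, -9.60276946e-01, -1.53885689e-04],
       [-9.60275474e-01, -2.79048521e-01,  1.71358644e-03],
       [-1.68845913e-03, -3.30401371e-04, -9.99998520e-01]]), 'ft_force': array([-0.12071788,  0.68228833, -0.18989105]), 'ft_torque': array([ 0.01601579, -0.0016035 ,  0.04916467]), 'grip_width': 91.93548050654033}
```

View pics/scene0.png

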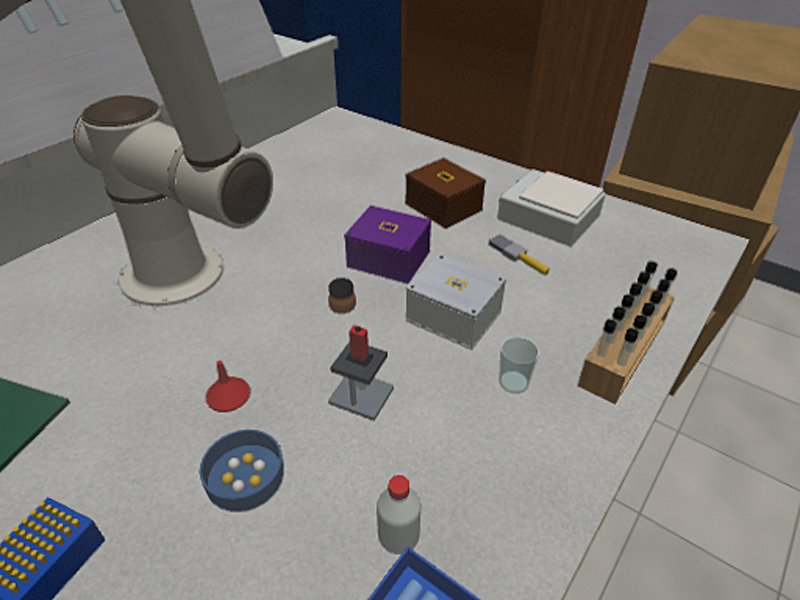

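View pics/top0.png

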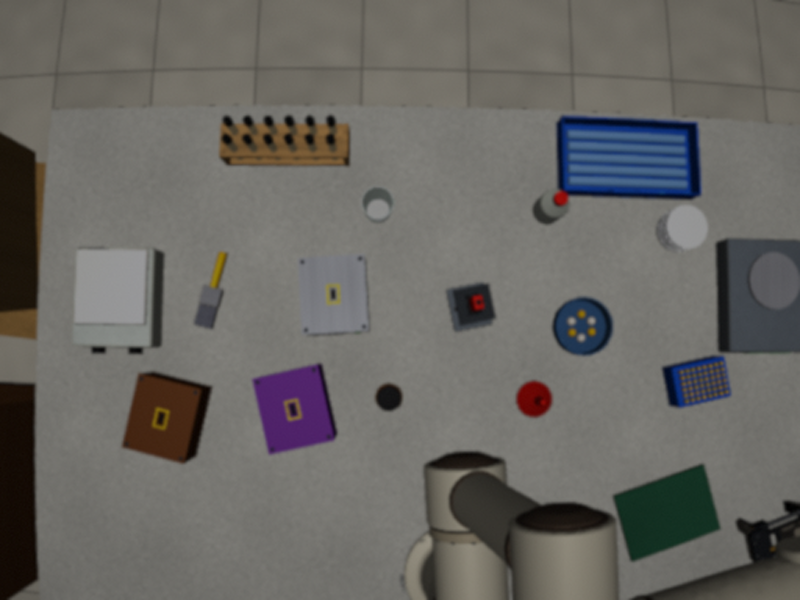

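Both pictures show three slotted boxes. In the top view, the grey plate on a white body is at about (334,294), purple at (292,409) and brown at (160,419). The grey one fits the description (aluminium plate, white reader). The stand and probe are at (473,304) and the dish at (582,325). I'll confirm these in enlarged crops.

```bash
python3 - <<'E'
import cv2,numpy as np
from rig import env
# crops with native pixel ticks
def crop(img,x0,y0,w,h,k):
    c=cv2.resize(img[y0:y0+h,x0:x0+w],None,fx=k,fy=k,interpolation=cv2.INTER_CUBIC)
    for i in range(0,w,10):
        cv2.line(c,(i*k,0),(i*k,6),(0,255,255),1); cv2.putText(c,str(x0+i),(i*k,16),0,.35,(0,255,255),1)
    for j in range(0,h,10):
        cv2.line(c,(0,j*k),(6,j*k),(0,255,255),1); cv2.putText(c,str(y0+j),(8,j*k+4),0,.35,(0,255,255),1)
    return c
t=env.capture("top")[:,:,::-1]; s=env.capture("scene")[:,:,::-1]
cv2.imwrite("pics/t_reader.png",crop(t,185,155,60,66,9))
cv2.imwrite("pics/t_stand.png",crop(t,280,175,45,45,13))
cv2.imwrite("pics/t_dish.png",crop(t,350,185,45,45,13))
cv2.imwrite("pics/s_stand.png",crop(s,205,200,55,72,8))
cv2.imwrite("pics/s_reader.png",crop(s,255,160,72,64,9))
E
```

```text
(no output)
```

View pics/t_reader.png

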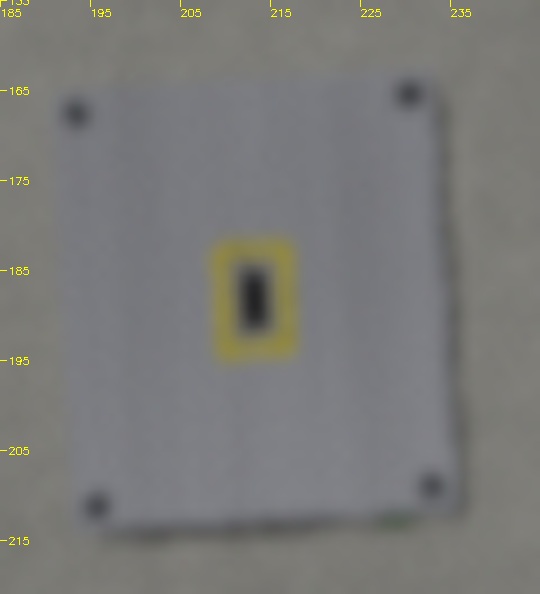

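View pics/t_stand.png

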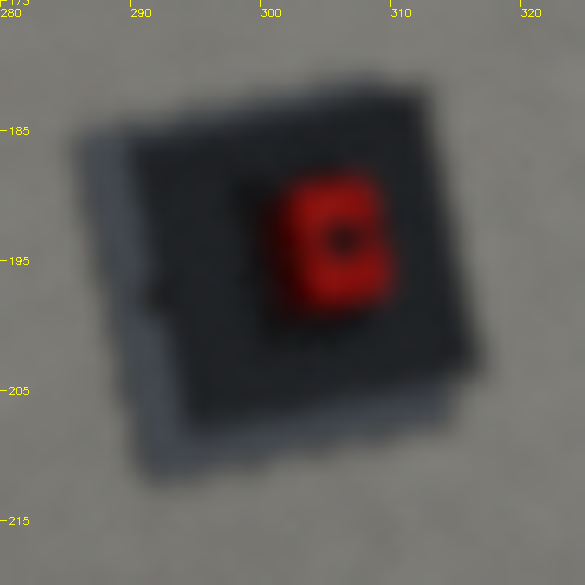

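View pics/t_dish.png

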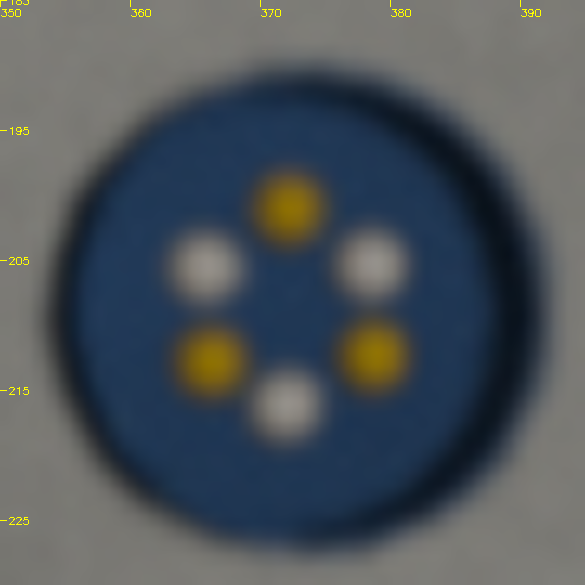

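View pics/s_stand.png

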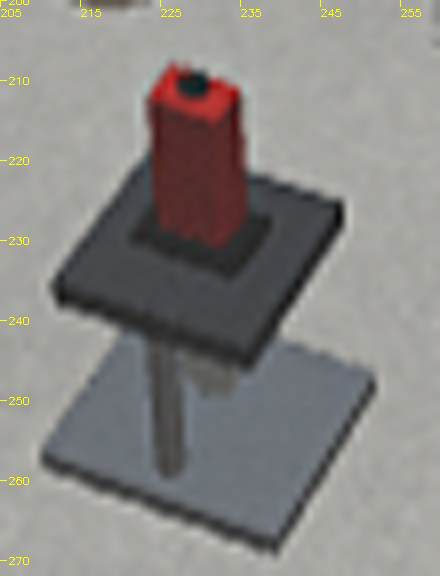

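View pics/s_reader.png

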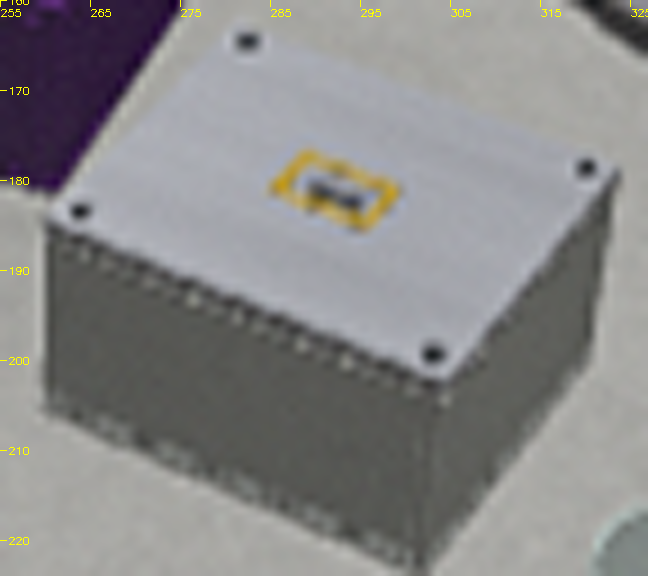

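```bash
cat > h.py <<'E'
import cv2,numpy as np
from rig import env
def crop(img,x0,y0,w,h,k):
    c=cv2.resize(img[y0:y0+h,x0:x0+w],None,fx=k,fy=k,interpolation=cv2.INTER_CUBIC)
    for i in range(0,w,10):
        cv2.line(c,(i*k,0),(i*k,6),(0,255,255),1); cv2.putText(c,str(x0+i),(i*k,16),0,.35,(0,255,255),1)
    for j in range(0,h,10):
        cv2.line(c,(0,j*k),(6,j*k),(0,255,255),1); cv2.putText(c,str(y0+j),(8,j*k+4),0,.35,(0,255,255),1)
    return c
def ray(n,u):
    c=env.calibration(n)
    d=c['mtx']; p=np.array([(u[0]-d[0,2])/d[0,0],(u[1]-d[1,2])/d[1,1]])
    q=p.copy()
    for _ in range(30): q=p/(1+c['k1']*(q@q))
    return c['eye'],c['attitude']@np.array([q[0],-q[1],-1.])
def atz(n,u,z):
    e,d=ray(n,u); return e+d*(z-e[2])/d[2]
def C(x0,y0,k,P): return (x0+(P[0]+.5)/k-.5,y0+(P[1]+.5)/k-.5)
def both(u1,u2):
    A=[];b=[];E=[ray('top',u1),ray('scene',u2)]
    for e,d in E:
        d=d/np.linalg.norm(d);M=np.eye(3)-np.outer(d,d);A.append(M);b.append(M@e)
    x=np.linalg.solve(A[0]+A[1],b[0]+b[1]);return x,[np.linalg.norm(A[i]@x-b[i]) for i in (0,1)]
def proj(n,X):
    c=env.calibration(n);q=c['attitude'].T@(np.asarray(X,float)-c['eye']);s=np.array([q[0],-q[1]])/-q[2]
    s=s*(1+c['k1']*(s@s));return c['mtx'][:2,:2]@s+c['mtx'][:2,2]
E
python3 - <<'E'
from h import *
np.set_printoptions(precision=1,suppress=True)
R=lambda P:C(185,155,9,P)
print("screws T",*[atz('top',R(p),88)[:2] for p in[(76,115),(409,95),(432,486),(96,507)]])
print("slot T",atz('top',R((254,299)),88),atz('top',R((255,300)),88))
S=lambda P:C(255,160,9,P)
print("screws S",*[atz('scene',S(p),88)[:2] for p in[(248,41),(586,168),(433,354),(80,211)]])
print("slot S frame",atz('scene',S((337,191)),88), both(R((255,300)),S((337,191))))
print("frame cor S",*[atz('scene',S(p),88)[:2] for p in[(308,152),(400,188),(366,230),(272,190)]])
T=lambda P:C(280,175,13,P); Z=lambda P:C(205,200,8,P)
print("dot",atz('top',T((343,239)),163),atz('scene',Z((193,85)),163),both(T((343,239)),Z((193,85))))
print("handle top cor T",*[atz('top',T(p),161)[:2] for p in[(288,190),(375,175),(393,300),(307,317)]])
print("plate T",*[atz('top',T(p),95)[:2] for p in[(130,142),(424,92),(482,376),(188,428)]])
print("plate S",*[atz('scene',Z(p),95)[:2] for p in[(172,128),(342,205),(245,354),(55,285)]])
D=lambda P:C(350,185,13,P)
b=[(290,208),(373,264),(375,356),(288,405),(210,361),(207,267)]
B=np.array([atz('top',D(p),19)[:2] for p in b]);print("balls",B,B.mean(0),np.linalg.norm(B-B.mean(0),axis=1))
E
```

```text
screws T [630.  312.7] [638.  200.5] [506.6 191. ] [498.2 303.4]
slot T [568.6 251.5  88. ] [568.2 251.2  88. ]
screws S [500.  305.9] [631.4 314.6] [639.  202.8] [507.6 193.5]
slot S frame [570.5 253.7  88. ] (array([569.6, 252.1,  88.5]), [np.float64(1.658849293940439), np.float64(1.6588492939404405)])
frame cor S [551.3 265.5] [586.7 267.7] [589.2 242.2] [552.8 241.1]
dot [551.4 -19.9 163. ] [552.5 -18.1 163. ] (array([552.1, -19.2, 163.6]), [np.float64(0.9681737782582506), np.float64(0.9681737782580769)])
handle top cor T [562.2  -8. ] [565.8 -27.2] [538.3 -31.3] [534.3 -12.3]
plate T [577.7  20.4] [590.2 -48.1] [524.3 -61.8] [511.6   6.6]
plate S [512.2  14.6] [580.   20.3] [595.  -48.6] [528.2 -62.2]
balls [[ 538.5 -254.5]
 [ 524.7 -275.6]
 [ 501.9 -276. ]
 [ 489.6 -253.8]
 [ 500.4 -234. ]
 [ 523.6 -233.3]] [ 513.1 -254.5] [25.3 24.1 24.3 23.5 24.2 23.7]
```

The crop confirms the aluminium-plated white reader: slot at about (569,252.5), yaw 0.07. The probe is at (552,-19), yaw about 0.19, and the dish at (513,-254). The screw spacing, handle size and ball ring radius all match the given sizes, so I'll move now.

Request:
play_rows --steps '[[[91.9,0,0,0,-0.093],[91.9,-25,-27,0,0],[91.9,-25,-27,0,0],[91.9,-25,-27,0,0],[91.9,-25,-27,0,0],[91.9,-25,-27,0,0],[91.9,-25,-27,0,0],[91.9,-25,-27,0,0]]]'

```text
clock: 0.87
tool_pos: [272.3, -318.3, 222.4]
eef_rot: [[0.366, -0.93, 0.0], [-0.93, -0.366, 0.0], [-0.0, -0.0, -1.0]]
ft_force: [-0.0, -0.2, 0.5]
grip_width: 91.7
```

```bash
cat >> h.py <<'E'
def to(x,y,z,ang=None):
    s=env.get_state();R=s['eef_rot'];a=np.arctan2(R[1,0],R[0,0])
    np.set_printoptions(precision=2,suppress=True)
    print('t',round(s['clock'],2),'tcp',s['tool_pos'],'xang',round(a,4),'tilt',R[:2,2],'F',s['ft_force'],'w',round(s['grip_width'],1),'d',R.T@(np.array([x,y,z])-s['tool_pos']), None if ang is None else ('yaw',round(-(ang-a),4)))
E
python3 -c "
from h import *
to(552,-19.3,200,-1.381)
print(env.get_state()['joint_positions'])
# other obstacles
for n,p,z in [('bottle cap',(561,198),130),('beaker',(378,205),40),('funnel',(534,398),20),('jar',(389,397),55)]: print(n,atz('top',C(0,0,1.5625,p),z))
"
```

```text
t 0.87 tcp [ 272.34 -318.26  222.39] xang -1.1956 tilt [0. 0.] F [-0.02 -0.18  0.54] w 91.7 d [-175.69 -369.75   22.46] ('yaw', np.float64(0.1854))
[-1.15 -0.27  2.01  0.    1.4   0.04]
bottle cap [ 754.79 -184.65  130.  ]
beaker [753.14 166.97  40.  ]
funnel [ 365.15 -155.28   20.  ]
jar [368.52 140.55  55.  ]
```

Request:
play_rows --steps '[[[91.9,0,0,0,0.1],[91.9,0,0,0,0.085],[91.9,-24,-33,0,0],[91.9,-24,-33,0,0],[91.9,-24,-33,0,0],[91.9,-24,-33,0,0],[91.9,-24,-33,0,0],[91.9,-24,-33,0,0]]]'

```text
clock: 1.53
tool_pos: [440.1, -139.2, 222.7]
eef_rot: [[0.19, -0.982, 0.0], [-0.982, -0.19, -0.0], [0.0, -0.0, -1.0]]
ft_force: [0.8, -1.6, 0.1]
grip_width: 91.7
```

```bash
python3 -c "
from h import *
to(552,-19.3,200,-1.381)"
```

```text
t 1.53 tcp [ 440.11 -139.22  222.7 ] xang -1.38 tilt [ 0. -0.] F [ 0.76 -1.6   0.12] w 91.7 d [ -96.54 -132.59   22.71] ('yaw', np.float64(0.001))
```

Request:
play_rows --steps '[[[91.9,-24,-33,0,0],[91.9,-24,-33,0,0],[91.9,-24,-33,0,0],[91.9,-20,-28,0,0],[91.9,0,0,0,0],[91.9,0,0,0,0],[91.9,0,0,0,0],[91.9,0,0,0,0]]]'

```text
clock: 2.2
tool_pos: [545.7, -27.5, 222.5]
eef_rot: [[0.188, -0.982, -0.0], [-0.982, -0.188, -0.0], [0.0, 0.0, -1.0]]
ft_force: [0.0, -0.8, -0.3]
grip_width: 92.0
```

```bash
python3 -c "
from h import *
to(552,-19.3,122,-1.381)
cv2.imwrite('pics/s1.png',crop(env.capture('scene')[:,:,::-1],195,140,75,75,8))
cv2.imwrite('pics/t1.png',crop(env.capture('top')[:,:,::-1],270,165,65,60,9))"
```

```text
t 2.2 tcp [545.72 -27.49 222.52] xang -1.3812 tilt [-0. -0.] F [ 0.04 -0.84 -0.31] w 92.0 d [ -6.87  -7.75 100.52] ('yaw', np.float64(-0.0002))
```

View pics/s1.png

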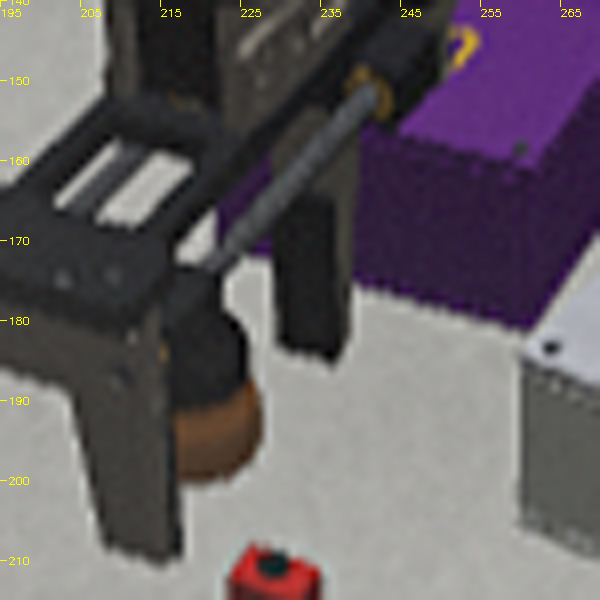

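View pics/t1.png

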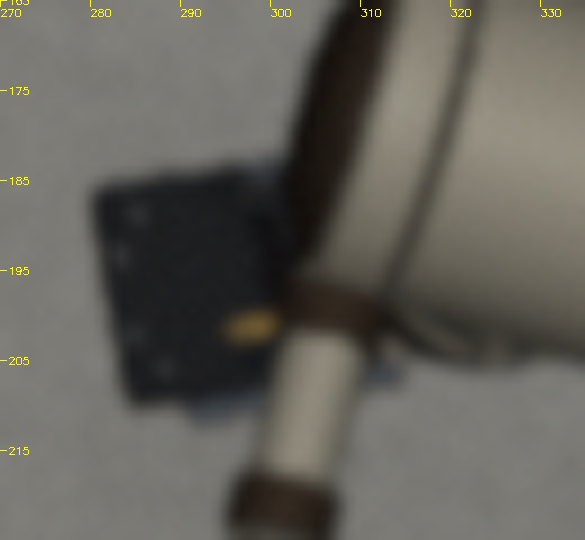

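Request:
play_rows --steps '[[[91.9,-7,-7.5,10,0],[91.9,0,0,25,0],[91.9,0,0,25,0],[91.9,0,0,25,0],[91.9,0,0,15.5,0],[91.9,0,0,0,0],[91.9,0,0,0,0],[91.9,0,0,0,0]]]'

```text
clock: 2.97
tool_pos: [553.2, -18.5, 123.2]
eef_rot: [[0.189, -0.982, 0.002], [-0.982, -0.189, -0.0], [0.001, -0.002, -1.0]]
ft_force: [0.2, -0.2, 0.3]
grip_width: 91.9
```

```bash
python3 -c "
from h import *
to(552,-19.3,122,-1.381)
cv2.imwrite('pics/s2.png',crop(env.capture('scene')[:,:,::-1],195,180,75,75,8))"
```

```text
t 2.97 tcp [553.23 -18.54 123.22] xang -1.3803 tilt [ 0. -0.] F [ 0.22 -0.15  0.35] w 91.9 d [0.52 1.36 1.21] ('yaw', np.float64(0.0007))
```

View pics/s2.png

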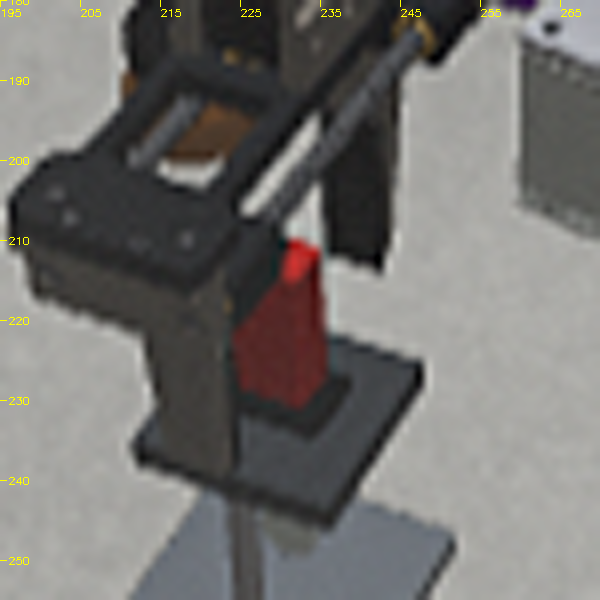

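The open jaws straddle the red handle, seen at about (231,220), clear of the collar. Closing now.

Request:
play_rows --steps '[[[91.9,0.5,1.4,0.5,0],[60,0,0,0,0],[40,0,0,0,0],[25,0,0,0,0],[10,0,0,0,0],[10,0,0,0,0],[10,0,0,0,0],[10,0,0,0,0]]]' --force 40

```text
clock: 3.68
tool_pos: [551.1, -19.1, 121.6]
eef_rot: [[0.19, -0.982, -0.0], [-0.982, -0.19, -0.0], [-0.0, 0.0, -1.0]]
ft_force: [0.2, 0.1, 0.7]
grip_width: 47.2
```

```bash
python3 -c "
from h import *
to(552,-19.3,122,-1.381)"
```

```text
t 3.68 tcp [551.11 -19.09 121.58] xang -1.3799 tilt [-0. -0.] F [0.22 0.06 0.74] w 47.2 d [ 0.37 -0.84 -0.42] ('yaw', np.float64(0.0011))
```

Request:
play_rows --steps '[[[10,0,0,0,0],[10,0,0,0,0],[10,0,0,0,0],[10,0,0,0,0],[10,0,0,0,0],[10,0,0,0,0],[10,0,0,0,0],[10,0,0,0,0]]]'

```text
clock: 4.35
tool_pos: [551.1, -19.1, 121.6]
eef_rot: [[0.19, -0.982, -0.0], [-0.982, -0.19, 0.0], [-0.0, 0.0, -1.0]]
ft_force: [-0.4, 0.4, 0.5]
grip_width: 17.8
```

```bash
python3 -c "
from h import *
to(552,-19.3,222,-1.381)"
```

```text
t 4.35 tcp [551.12 -19.12 121.58] xang -1.3801 tilt [-0.  0.] F [-0.4   0.39  0.52] w 17.8 d [   0.34   -0.83 -100.42] ('yaw', np.float64(0.0009))
```

Gripped at 17.8 mm. Next I lift by 100 mm.

Request:
play_rows --steps '[[[10,0,0,-5,0],[10,0,0,-10,0],[10,0,0,-18,0],[10,0,0,-18,0],[10,0,0,-18,0],[10,0,0,-18,0],[10,0,0,-16,0],[10,0,0,0,0]]]'

```text
clock: 5.02
tool_pos: [553.4, -19.6, 229.5]
eef_rot: [[0.19, -0.982, 0.008], [-0.982, -0.19, -0.002], [0.003, -0.007, -1.0]]
ft_force: [0.2, 0.2, -0.6]
grip_width: 18.0
```

Request:
play_rows --steps '[[[10,0,0,0,0],[10,0,0,0,0],[10,0,0,0,0],[10,0,0,0,0],[10,0,0,0,0],[10,0,0,0,0],[10,0,0,0,0],[10,0,0,0,0]]]'

```text
clock: 5.68
tool_pos: [551.1, -19.1, 224.4]
eef_rot: [[0.19, -0.982, -0.0], [-0.982, -0.19, 0.0], [-0.0, 0.0, -1.0]]
ft_force: [-0.3, -0.7, -0.2]
grip_width: 17.5
```

```bash
python3 -c "
from h import *
to(513,-254,222,-1.5708)
cv2.imwrite('pics/s3.png',crop(env.capture('scene')[:,:,::-1],195,140,75,85,7))"
```

```text
t 5.68 tcp [551.06 -19.1  224.42] xang -1.3801 tilt [-0.  0.] F [-0.31 -0.75 -0.2 ] w 17.5 d [223.43  81.9    2.41] ('yaw', np.float64(0.1907))
```

View pics/s3.png

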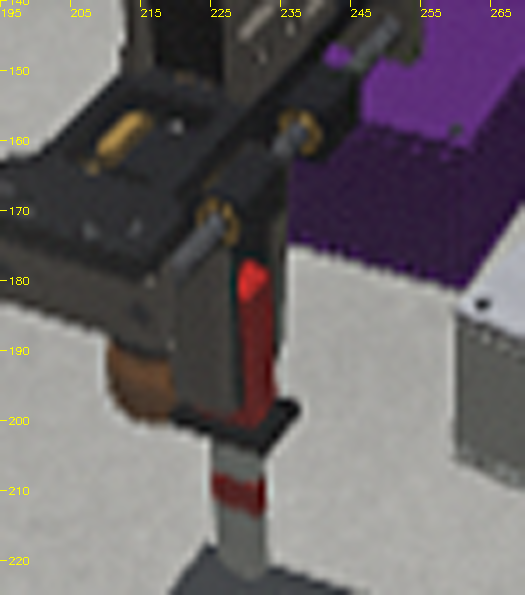

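```bash
python3 -c "
from h import *
import sys
for dz in (35,50,75,0): print(dz,proj('scene',(551.1,-19.1,122.8+dz)))
for P in [(238,575),(238,515),(238,480)]: print(C(195,140,7,P))
s=env.capture('scene')[:,:,::-1]
cv2.imwrite('pics/s4.png',crop(s,215,190,30,40,18))"
```

```text
35 [228.09821956 211.69800144]
50 [227.82357341 207.29606485]
75 [227.35214718 199.75262762]
0 [228.71643809 221.62619951]
(228.57142857142856, 221.71428571428572)
(228.57142857142856, 213.14285714285714)
(228.57142857142856, 208.14285714285714)
```

View pics/s4.png

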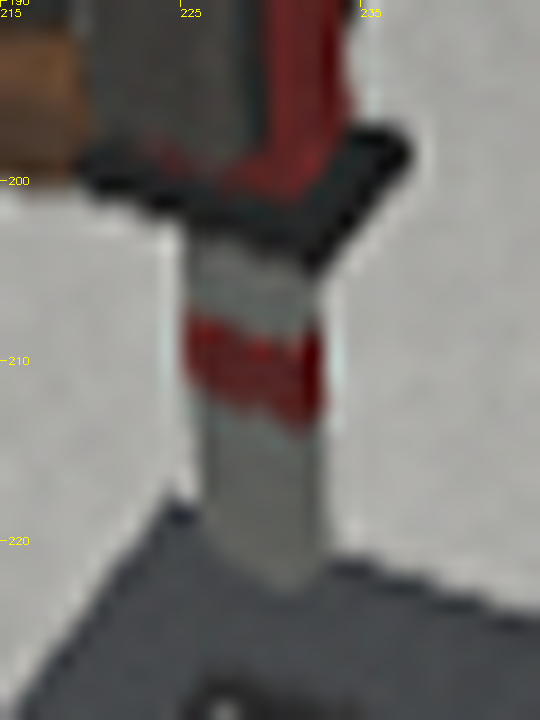

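Request:
play_rows --steps '[[[10,0,0,0,0.06],[10,0,0,0,0.061],[10,15,3,0,0],[10,30,7,0,0],[10,33,8,0,0],[10,33,8,0,0],[10,33,8,0,0],[10,33,8,0,0]]]'

```text
clock: 6.45
tool_pos: [521.1, -200.1, 224.8]
eef_rot: [[0.07, -0.998, 0.0], [-0.998, -0.07, -0.0], [0.0, -0.0, -1.0]]
ft_force: [0.2, -0.1, -0.1]
grip_width: 17.7
```

Request:
play_rows --steps '[[[10,30,7,0,0],[10,20,4,0,0],[10,4,0.7,0,0],[10,0,0,0,0],[10,0,0,0,0],[10,0,0,0,0],[10,0,0,0,0],[10,0,0,0,0]]]'

```text
clock: 7.12
tool_pos: [514.0, -252.2, 224.7]
eef_rot: [[0.071, -0.997, 0.0], [-0.997, -0.071, 0.0], [-0.0, -0.0, -1.0]]
ft_force: [-0.2, -0.0, -0.6]
grip_width: 17.6
```

```bash
python3 -c "
from h import *
to(513.7,-253.7,117,-1.501);print(env.get_state()['joint_positions'])
s=env.capture('scene')[:,:,::-1]
cv2.imwrite('pics/s5.png',crop(s,110,220,90,110,6))"
```

```text
t 7.12 tcp [ 513.95 -252.18  224.67] xang -1.4995 tilt [0. 0.] F [-0.19 -0.05 -0.64] w 17.6 d [  1.51   0.37 107.67] ('yaw', np.float64(0.0015))
[-0.67  0.15  1.6   0.    1.39  0.83]
```

View pics/s5.png

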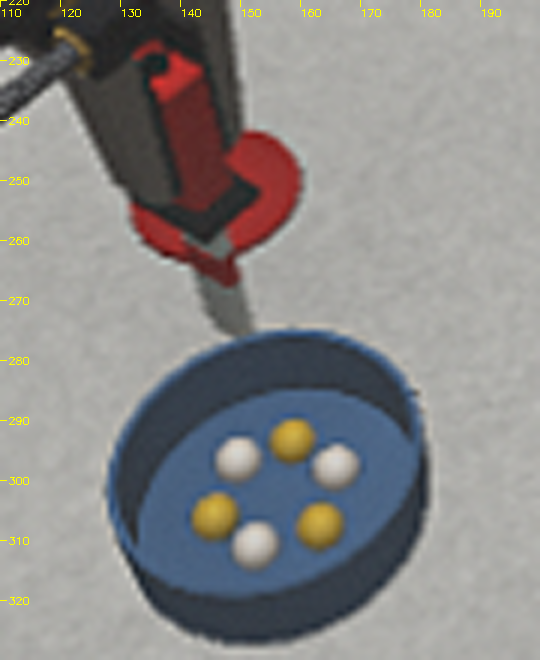

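```bash
python3 -c "
from h import *
b=[(238,458),(293,440),(335,466),(320,525),(255,545),(215,516)]
B=np.array([atz('scene',C(110,220,6,p),19)[:2] for p in b]);print(B.mean(0))
print(proj('scene',(513.95,-252.2,123)),proj('scene',(513.95,-252.2,223)),C(110,220,6,(232,333)))"
```

```text
[ 512.57902188 -250.80725022]
[147.69706099 275.19701789] [138.80044261 244.93932041] (148.25, 275.0833333333333)
```

Request:
play_rows --steps '[[[10,0,1,12,0],[10,0,0,20,0],[10,0,0,20,0],[10,0,0,20,0],[10,0,0,15,0],[10,0,0,8,0],[10,0,0,0,0],[10,0,0,0,0]]]'

```text
clock: 7.83
tool_pos: [512.6, -253.2, 129.4]
eef_rot: [[0.07, -0.998, -0.0], [-0.998, -0.07, 0.0], [-0.0, 0.0, -1.0]]
ft_force: [-0.6, -0.3, -1.4]
grip_width: 18.0
```

```bash
python3 -c "
from h import *
to(513,-252.2,117.2,-1.501)
s=env.capture('scene')[:,:,::-1]
cv2.imwrite('pics/s6.png',crop(s,110,220,90,110,6))"
```

```text
t 7.83 tcp [ 512.58 -253.19  129.4 ] xang -1.5008 tilt [-0.  0.] F [-0.64 -0.27 -1.44] w 18.0 d [-0.96 -0.49 12.2 ] ('yaw', np.float64(0.0002))
```

View pics/s6.png

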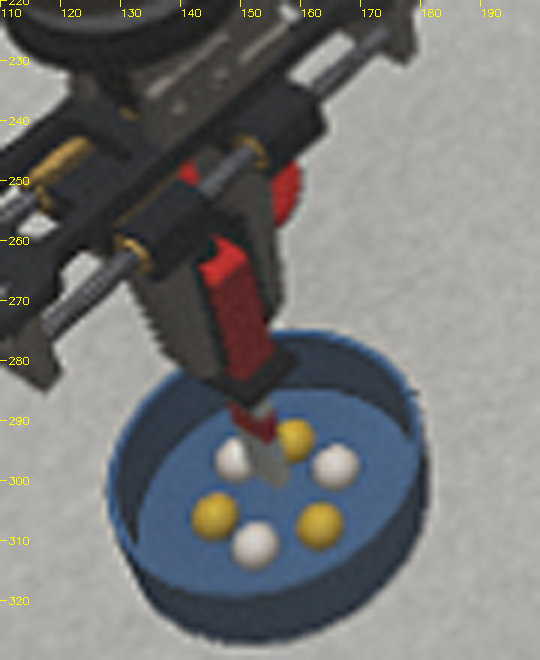

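Request:
play_rows --steps '[[[10,-1,0,6,0],[10,0,0,6,0],[10,0,0,0,0],[10,0,-4,0,0],[10,0.5,-6,0,0],[10,0.5,-6,0,0],[10,0.5,-6,0,0],[10,0,0,0,0]]]'

```text
clock: 8.55
tool_pos: [536.1, -252.5, 118.0]
eef_rot: [[0.07, -0.998, 0.001], [-0.998, -0.07, -0.001], [0.001, -0.001, -1.0]]
ft_force: [0.3, 0.7, -1.1]
grip_width: 17.8
```

```bash
python3 -c "
from h import *
to(513,-252.2,117.2,-1.501)
th=np.radians(np.arange(0,361,15));P=22*np.c_[np.cos(th),np.sin(th)];d=np.diff(P,axis=0)
print(np.round(np.c_[.07*d[:,0]-.998*d[:,1],-.998*d[:,0]-.07*d[:,1]],1).tolist())
s=env.capture('scene')[:,:,::-1]
cv2.imwrite('pics/s7.png',crop(s,110,220,90,110,6))"
```

```text
t 8.55 tcp [ 536.09 -252.51  117.95] xang -1.5005 tilt [ 0. -0.] F [ 0.27  0.71 -1.13] w 17.8 d [-1.93 23.02  0.72] ('yaw', np.float64(0.0005))
[[-5.7, 0.3], [-5.4, 1.8], [-4.8, 3.2], [-3.8, 4.3], [-2.6, 5.1], [-1.1, 5.6], [0.3, 5.7], [1.8, 5.4], [3.2, 4.8], [4.3, 3.8], [5.1, 2.6], [5.6, 1.1], [5.7, -0.3], [5.4, -1.8], [4.8, -3.2], [3.8, -4.3], [2.6, -5.1], [1.1, -5.6], [-0.3, -5.7], [-1.8, -5.4], [-3.2, -4.8], [-4.3, -3.8], [-5.1, -2.6], [-5.6, -1.1]]
```

View pics/s7.png

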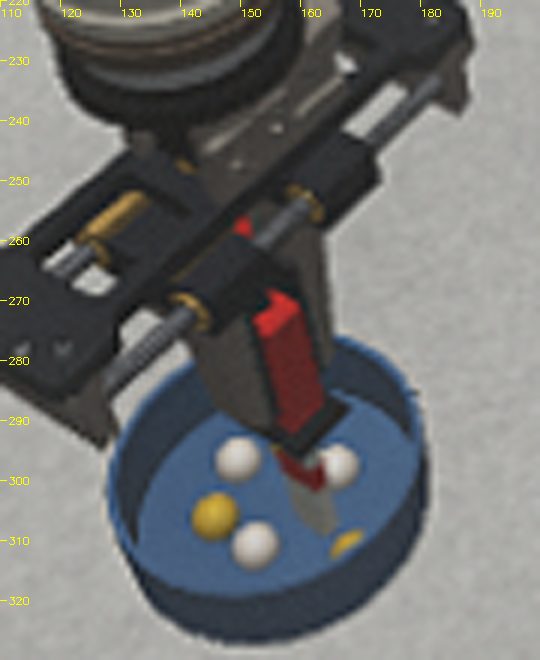

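Request:
play_rows --steps '[[[10,-5.7,0.3,0,0],[10,-5.4,1.8,0,0],[10,-4.8,3.2,0,0],[10,-3.8,4.3,0,0],[10,-2.6,5.1,0,0],[10,-1.1,5.6,0,0],[10,0.3,5.7,0,0],[10,1.8,5.4,0,0]]]'

```text
clock: 9.27
tool_pos: [501.1, -233.2, 117.6]
eef_rot: [[0.07, -0.998, -0.0], [-0.998, -0.07, -0.0], [0.0, 0.0, -1.0]]
ft_force: [-0.6, 0.1, -0.6]
grip_width: 17.8
```

```bash
python3 -c "
from h import *
to(513-11,-252.2+19,117.2,-1.501)
s=env.capture('scene')[:,:,::-1]
cv2.imwrite('pics/s8.png',crop(s,110,220,90,110,6))"
```

```text
t 9.27 tcp [ 501.08 -233.18  117.64] xang -1.5008 tilt [-0. -0.] F [-0.64  0.1  -0.63] w 17.8 d [ 0.08 -0.92  0.44] ('yaw', np.float64(0.0002))
```

View pics/s8.png

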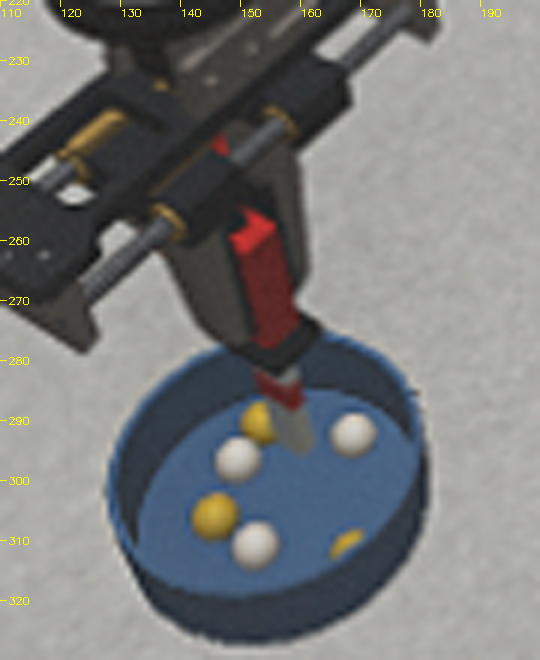

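Tracking is good. The tip is at (159,294), and the white and yellow balls have shifted. Continuing the circle.

Request:
play_rows --steps '[[[10,3.2,4.8,0,0],[10,4.3,3.8,0,0],[10,5.1,2.6,0,0],[10,5.6,1.1,0,0],[10,5.7,-0.3,0,0],[10,5.4,-1.8,0,0],[10,4.8,-3.2,0,0],[10,3.8,-4.3,0,0]]]'

```text
clock: 9.98
tool_pos: [502.2, -272.0, 117.6]
eef_rot: [[0.069, -0.998, 0.0], [-0.998, -0.069, -0.0], [0.0, -0.0, -1.0]]
ft_force: [-0.5, 0.4, -0.6]
grip_width: 17.7
```

```bash
python3 -c "
from h import *
to(513-11,-252.2-19,117.2,-1.501)"
```

```text
t 9.98 tcp [ 502.15 -272.02  117.58] xang -1.5014 tilt [ 0. -0.] F [-0.55  0.35 -0.55] w 17.7 d [-0.83  0.09  0.38] ('yaw', np.float64(-0.0004))
```

Request:
play_rows --steps '[[[10,2.6,-5.1,0,0],[10,1.1,-5.6,0,0],[10,-0.3,-5.7,0,0],[10,-1.8,-5.4,0,0],[10,-3.2,-4.8,0,0],[10,-4.3,-3.8,0,0],[10,-5.1,-2.6,0,0],[10,-5.6,-1.1,0,0]]]'

```text
clock: 10.65
tool_pos: [535.0, -251.5, 117.6]
eef_rot: [[0.07, -0.998, -0.0], [-0.998, -0.07, 0.0], [-0.0, 0.0, -1.0]]
ft_force: [-0.6, 0.4, -1.5]
grip_width: 17.8
```

Request:
play_rows --steps '[[[10,-3,0,0,0],[10,-2,0,0,0],[10,0,0,0,0],[10,0,0,0,0],[10,0,0,0,0],[10,0,0,0,0],[10,0,0,0,0],[10,0,0,0,0]]]'

```text
clock: 11.32
tool_pos: [534.3, -247.5, 117.6]
eef_rot: [[0.07, -0.998, 0.0], [-0.998, -0.07, -0.0], [0.0, -0.0, -1.0]]
ft_force: [-0.1, 0.3, -1.4]
grip_width: 17.7
```

```bash
python3 -c "
from h import *
to(513,-252.2,117.2,-1.501)
s=env.capture('scene')[:,:,::-1]
cv2.imwrite('pics/s9.png',crop(s,110,220,90,110,6))"
```

```text
t 11.32 tcp [ 534.26 -247.51  117.62] xang -1.5012 tilt [ 0. -0.] F [-0.11  0.33 -1.43] w 17.7 d [ 3.2  21.53  0.42] ('yaw', np.float64(-0.0002))
```

View pics/s9.png

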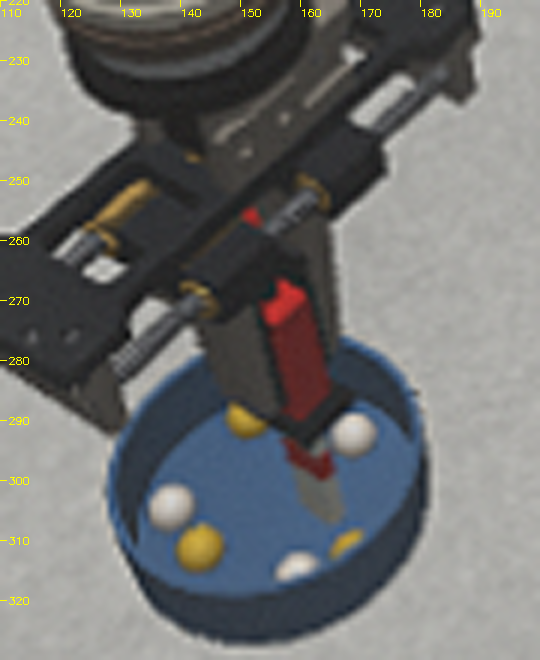

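The tip is back at the far side with the balls shifted. All six are visible in the dish: yellow (151,289), (143,311), (167,310) and white (168,292), (138,304), (159,314). Lifting next, then over to the slot.

Request:
play_rows --steps '[[[10,0,0,-6,0],[10,0,0,-12,0],[10,0,0,-18,0],[10,0,0,-20,0],[10,0,0,-20,0],[10,0,0,-20,0],[10,0,0,-12,0],[10,0,0,-6,0]]]'

```text
clock: 12.03
tool_pos: [535.3, -248.1, 235.0]
eef_rot: [[0.07, -0.998, 0.004], [-0.998, -0.07, -0.003], [0.003, -0.004, -1.0]]
ft_force: [0.4, 0.3, -1.5]
grip_width: 17.5
```

Request:
play_rows --steps '[[[10,-8,-1,0,0],[10,-18,-2.5,0,0],[10,-30,-4,0,0],[10,-35,-5,0,0],[10,-35,-5,0,0],[10,-35,-5,0,0],[10,-35,-5,0,0],[10,-35,-5,0,0]]]'

```text
clock: 12.7
tool_pos: [549.4, -12.2, 230.1]
eef_rot: [[0.07, -0.998, -0.003], [-0.998, -0.07, 0.001], [-0.001, 0.003, -1.0]]
ft_force: [1.4, -0.6, -0.4]
grip_width: 18.0
```

Request:
play_rows --steps '[[[10,-35,-5,0,0],[10,-35,-5,0,0],[10,-35,-5,0,0],[10,-35,-5,0,0],[10,-30,-4,0,0],[10,-18,-2.5,0,0],[10,-10,-1,0,0],[10,-4,0,0,0]]]'

```text
clock: 13.37
tool_pos: [562.9, 190.3, 230.2]
eef_rot: [[0.072, -0.997, -0.002], [-0.997, -0.072, -0.0], [0.0, 0.002, -1.0]]
ft_force: [0.3, 0.3, -0.1]
grip_width: 18.1
```

```bash
python3 -c "
from h import *
to(569,252.5,225,-1.501)"
```

```text
t 13.37 tcp [562.87 190.33 230.23] xang -1.4989 tilt [-0. -0.] F [ 0.26  0.26 -0.08] w 18.1 d [-61.57 -10.59   5.2 ] ('yaw', np.float64(0.0021))
```

Request:
play_rows --steps '[[[10,-15,-2.6,0,0.002],[10,-20,-4,0,0],[10,-18,-3,0,0],[10,-7,-1,5,0],[10,-1.5,0,10,0],[10,0,0,8,0],[10,0,0,0,0],[10,0,0,0,0]]]'

```text
clock: 14.03
tool_pos: [569.6, 249.6, 207.1]
eef_rot: [[0.067, -0.998, -0.003], [-0.998, -0.067, -0.001], [0.001, 0.003, -1.0]]
ft_force: [0.4, -0.1, -0.3]
grip_width: 18.0
```

Request:
play_rows --steps '[[[10,0,0,0,0],[10,0,0,0,0],[10,0,0,0,0],[10,0,0,0,0],[10,0,0,0,0],[10,0,0,0,0],[10,0,0,0,0],[10,0,0,0,0]]]'

```text
clock: 14.7
tool_pos: [570.3, 250.9, 208.6]
eef_rot: [[0.068, -0.998, 0.0], [-0.998, -0.068, -0.0], [0.0, -0.0, -1.0]]
ft_force: [-0.4, 0.6, -1.5]
grip_width: 17.9
```

```bash
python3 -c "
from h import *
to(569,252.5,195,-1.501)
s=env.capture('scene')[:,:,::-1]; t=env.capture('top')[:,:,::-1]
cv2.imwrite('pics/s10.png',crop(s,265,140,50,60,11))
cv2.imwrite('pics/t10.png',crop(t,185,155,60,60,9))"
```

```text
t 14.7 tcp [570.32 250.92 208.63] xang -1.5029 tilt [ 0. -0.] F [-0.36  0.62 -1.52] w 17.9 d [-1.66  1.21 13.63] ('yaw', np.float64(-0.0019))
```

View pics/s10.png

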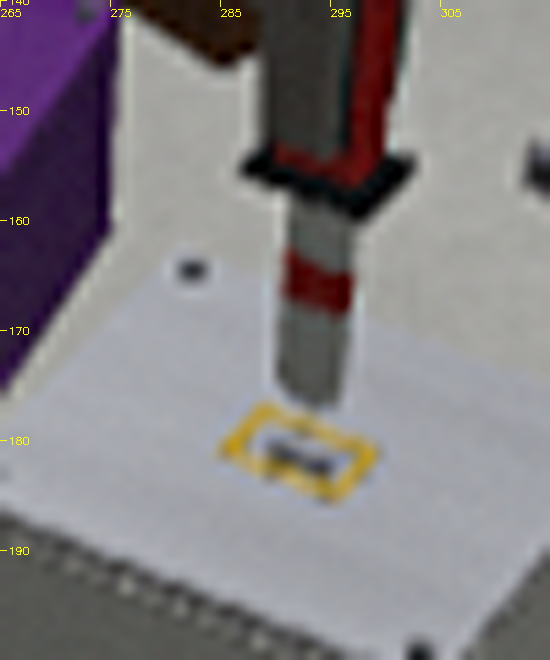

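View pics/t10.png

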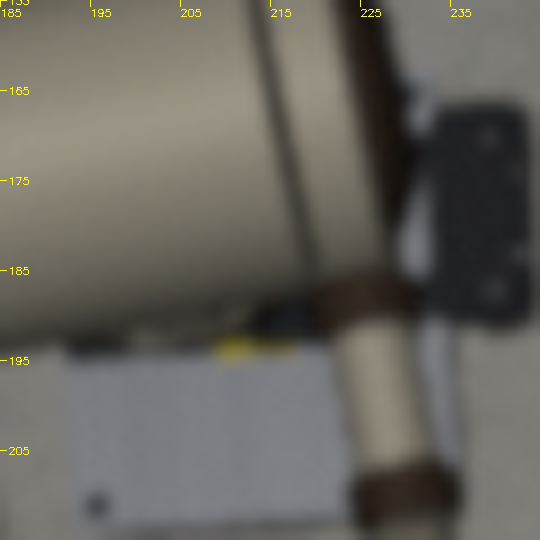

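```bash
cat >> h.py <<'E'
def ov(img,x0,y0,w,h,k,tcp,yaw,slot,off=101.6):
    c=crop(img,x0,y0,w,h,k)
    def px(X):
        u=proj('scene',X); return tuple(int(round(v)) for v in ((u[0]-x0+.5)*k-.5,(u[1]-y0+.5)*k-.5))
    def rect(cx,cy,z,a,b,col,yw):
        cs,sn=np.cos(yw),np.sin(yw)
        q=[px((cx+cs*i*a/2-sn*j*b/2,cy+sn*i*a/2+cs*j*b/2,z)) for i,j in((1,1),(-1,1),(-1,-1),(1,-1))]
        cv2.polylines(c,[np.array(q)],True,col,1); return q
    z=tcp[2]-off
    for dz,a in((6,18),(35,18),(50,18),(75,18)): rect(tcp[0],tcp[1],z+dz,a,6,(0,255,0),yaw)
    rect(tcp[0],tcp[1],z,14,6,(0,255,0),yaw)
    rect(tcp[0],tcp[1],z+75,38,26,(0,255,0),yaw)
    rect(slot[0],slot[1],88,20,8,(255,0,255),.07); rect(slot[0],slot[1],88,26,14,(255,255,0),.07)
    rect(slot[0],slot[1],88,150,130,(255,255,0),.07)
    return c
E
python3 -c "
from h import *
s=env.capture('scene')[:,:,::-1]
st=env.get_state()
cv2.imwrite('pics/s11.png',ov(s,275,145,35,45,13,st['tool_pos'],.068,(570,253)))"
```

```text
(no output)
```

View pics/s11.png

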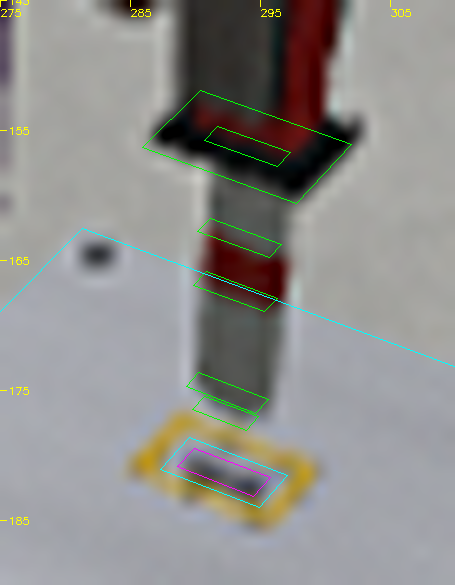

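Request:
play_rows --steps '[[[10,-1.6,1.4,4,0],[10,0,0,5,0],[10,0,0,5,0],[10,0,0,0,0],[10,0,0,0,0],[10,0,0,0,0],[10,0,0,0,0],[10,0,0,0,0]]]'

```text
clock: 15.52
tool_pos: [569.0, 252.4, 194.9]
eef_rot: [[0.068, -0.998, 0.001], [-0.998, -0.068, 0.0], [-0.0, -0.001, -1.0]]
ft_force: [0.1, -0.1, -0.5]
grip_width: 18.1
```

```bash
python3 -c "
from h import *
to(568.8,252.4,193.6,-1.501)
s=env.capture('scene')[:,:,::-1]
st=env.get_state()
cv2.imwrite('pics/s12.png',ov(s,275,150,35,40,15,st['tool_pos'],.068,(570.2,253.2)))
cv2.imwrite('pics/s12b.png',crop(s,275,150,35,40,15))"
```

```text
t 15.52 tcp [569.03 252.39 194.94] xang -1.503 tilt [0. 0.] F [ 0.13 -0.1  -0.47] w 18.1 d [-0.02  0.23  1.34] ('yaw', np.float64(-0.002))
```

View pics/s12.png

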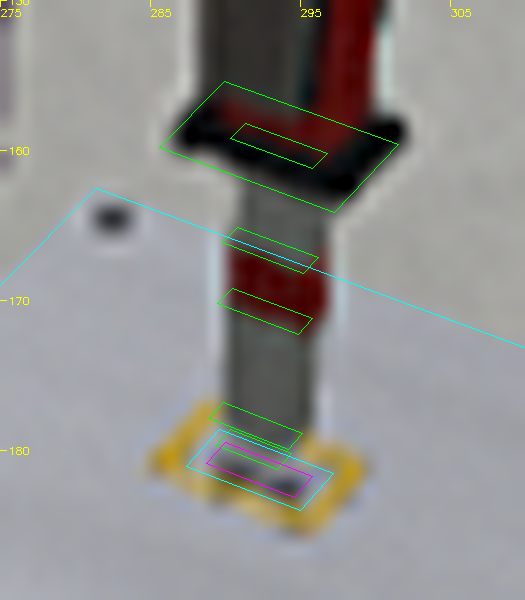

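View pics/s12b.png

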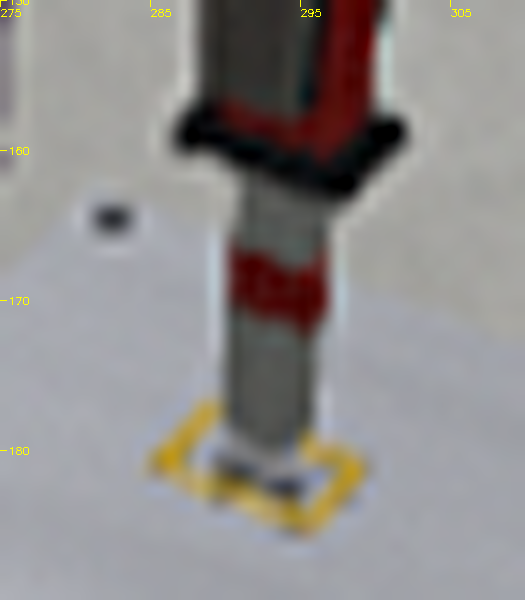

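Request:
play_rows --steps '[[[10,0.3,0.6,1,0],[10,0,0,2,0],[10,0,0,2,0],[10,0,0,2,0],[10,0,0,2,0],[10,0,0,2,0],[10,0,0,0,0],[10,0,0,0,0]]]'

```text
clock: 16.23
tool_pos: [568.1, 252.0, 183.3]
eef_rot: [[0.068, -0.998, -0.0], [-0.998, -0.068, -0.0], [0.0, 0.0, -1.0]]
ft_force: [-0.3, 0.5, -1.2]
grip_width: 17.7
```

```bash
python3 -c "
from h import *
to(568.4,252.1,147,-1.501)
print(env.get_state()['ft_torque'])
s=env.capture('scene')[:,:,::-1]
cv2.imwrite('pics/s13b.png',crop(s,275,150,35,40,15))"
```

```text
t 16.23 tcp [568.1  252.01 183.34] xang -1.503 tilt [-0. -0.] F [-0.26  0.55 -1.2 ] w 17.7 d [-0.07 -0.32 36.34] ('yaw', np.float64(-0.002))
[0.07 0.03 0.02]
```

View pics/s13b.png

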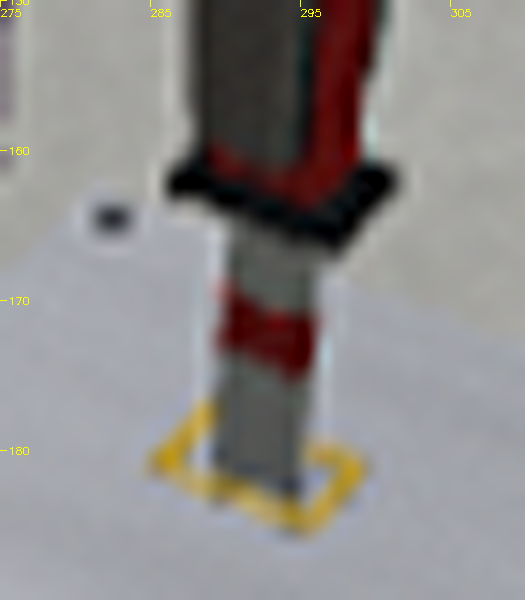

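The blade has entered the slot, with the tip about 6 mm below the plate top and no contact force. Going deeper slowly.

Request:
play_rows --steps '[[[10,0,0,1.5,0],[10,0,0,2,0],[10,0,0,2.5,0],[10,0,0,2.5,0],[10,0,0,2.5,0],[10,0,0,2.5,0],[10,0,0,2.5,0],[10,0,0,2,0]]]'

```text
clock: 16.95
tool_pos: [568.1, 252.0, 165.2]
eef_rot: [[0.068, -0.998, -0.0], [-0.998, -0.068, -0.0], [0.0, 0.0, -1.0]]
ft_force: [0.5, -0.6, -0.7]
grip_width: 17.7
```

```bash
python3 -c "
from h import *
to(568.4,252.1,147,-1.501)
print(env.get_state()['ft_torque'])"
```

```text
t 16.95 tcp [568.14 252.01 165.18] xang -1.503 tilt [-0. -0.] F [ 0.47 -0.6  -0.67] w 17.7 d [-0.07 -0.27 18.18] ('yaw', np.float64(-0.002))
[-0.    0.01 -0.01]
```

Request:
play_rows --steps '[[[10,0,0,2.5,0],[10,0,0,2.5,0],[10,0,0,2.5,0],[10,0,0,2.5,0],[10,0,0,2.5,0],[10,0,0,2.5,0],[10,0,0,2,0],[10,0,0,1,0]]]'

```text
clock: 17.62
tool_pos: [568.1, 252.0, 147.2]
eef_rot: [[0.068, -0.998, -0.0], [-0.998, -0.068, -0.0], [0.0, 0.0, -1.0]]
ft_force: [0.0, -0.4, -0.8]
grip_width: 17.9
```

Request:
play_rows --steps '[[[10,0,0,0,0],[10,0,0,0,0],[10,0,0,0,0],[10,0,0,0,0],[10,0,0,0,0],[10,0,0,0,0],[10,0,0,0,0],[10,0,0,0,0]]]'

```text
clock: 18.28
tool_pos: [568.3, 252.0, 147.7]
eef_rot: [[0.068, -0.998, 0.0], [-0.998, -0.068, 0.0], [-0.0, -0.0, -1.0]]
ft_force: [0.9, -0.1, -1.3]
grip_width: 17.7
```

```bash
python3 -c "
from h import *
to(568.4,252.1,147,-1.501)
print(env.get_state()['ft_torque'],abs(env.get_state()['dq']).max())
s=env.capture('scene')[:,:,::-1]; t=env.capture('top')[:,:,::-1]
cv2.imwrite('pics/s14b.png',crop(s,275,150,35,40,15))
cv2.imwrite('pics/s14.png',cv2.resize(s,(800,600)))
cv2.imwrite('pics/t14.png',crop(t,350,185,45,45,13))"
```

```text
t 18.28 tcp [568.26 252.03 147.66] xang -1.503 tilt [0. 0.] F [ 0.91 -0.06 -1.32] w 17.7 d [-0.06 -0.14  0.66] ('yaw', np.float64(-0.002))
[-0.01  0.01  0.01] 0.002591339224451225
```

View pics/s14b.png

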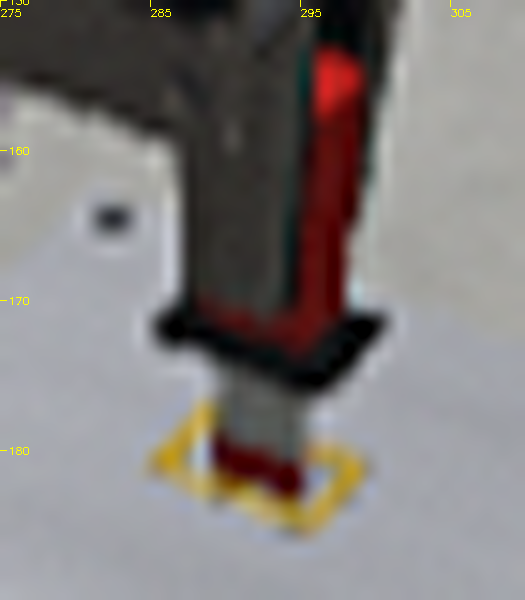

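View pics/s14.png

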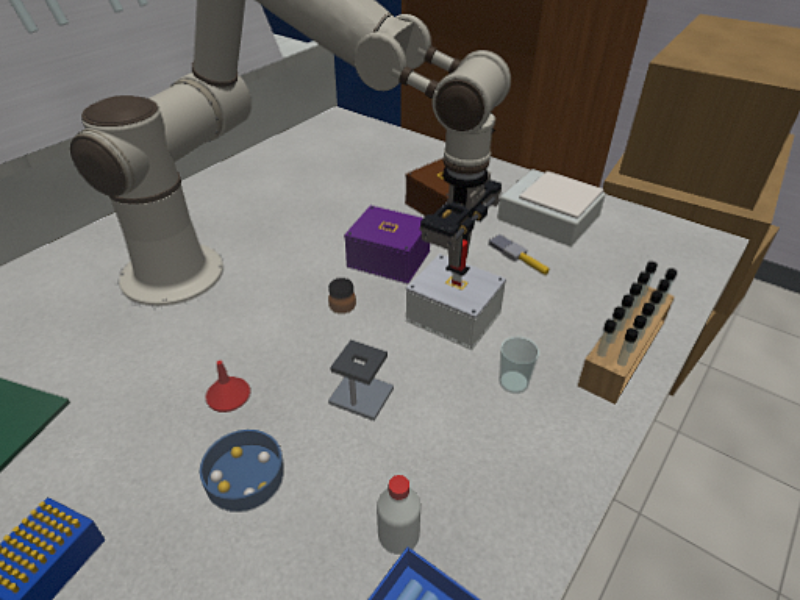

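View pics/t14.png

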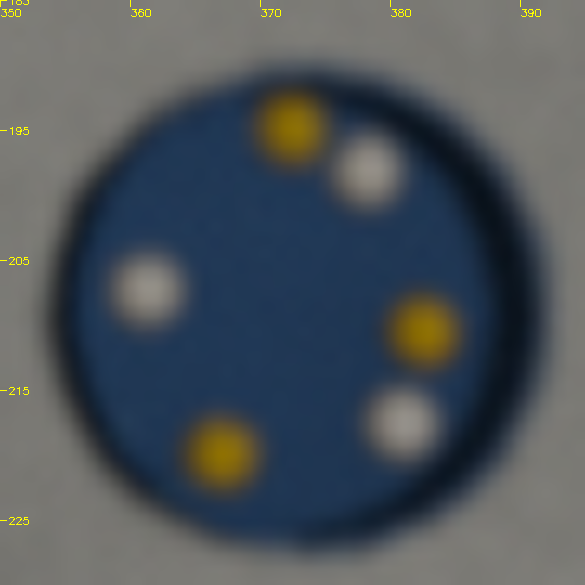

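The plate is at the red band, at about (292,181) in the scene view. All six balls are in the dish and clearly shifted, the bystanders are where they started, and the arm is still with about 1 N of force. Handing in.

```bash
python3 -c "
from rig import env
print(env.hand_in())"
```

```text
the job is handed in; nothing more can be done
None
```

I took the probe from its stand and stirred once round the dish counter-clockwise from the far side and back. The stir ran at about 22 mm radius with the tip about 6 mm above the floor. I then passed the blade down through the aluminium reader's slot to the red band and handed in at about 18.4 s, still gripping; no verdict was reported.

**Last checks, all good:**
- **Position:** the tip is about 42 mm below the plate top (estimated from the TCP height), with the red band at the plate in the picture and the tool vertical.
- **Force and motion:** wrist force was under 2 N, the grip opening 17.7 mm and the joints still.
- **Balls and other things:** all six balls are in the dish and visibly shifted, and the bystanders look unmoved.

**Disagreement:** the two cameras put the same points 1–4 mm apart, most on the dish centre. I set the blade over the slot from views of the two together, and it went in without contact force.

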